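# Press the sizing gauge and the secateurs into their case insert

### The arm

A 7-joint arm with a two-finger parallel gripper is mounted at the origin on a cart in front of the work surface, level with it; the furniture and walls round the work are solid. World frame = base frame: x ahead of the robot, y to its left, z up, the work surface at z = 0. Lengths are in m, angles in rad, forces in N, time in s.
With the tool pointing down it reaches from about 0.425 to 0.925 m from the base axis. Payload 6.8 kg.
Tool frame: the origin (TCP) lies on the mounting face of the last link; the fingertips stand 173 mm ahead of it and the grasp point (between the pads) lies 155 mm ahead of it; z points along the fingers, y is the line along which they close (so a half turn about z gives the same grasp; the last joint's range is limited). The gripper opens to 85 mm and grips with 20 to 120 N. Pads are 22 mm wide; open, the fingers measure 114 mm over their backs; the gripper's body (76 mm by 85 mm) begins 54 mm behind the grasp point. The pads swing forward as they close: fully open they stand 13 mm farther back than shut.
Start: joints at [-1.29, 0.477, 0.022, 1.555, -0.011, 1.109, -0.083], TCP at [0.256, 0.625, 0.405] pointing down, gripper open.
Joint ranges: [-2.96, 2.96], [-0.34, 2.1], [-1.41, 1.46], [0.24, 2.44], [-1.37, 4.51], [0.17, 1.92], [-2.96, 2.96]. Speed limits (rad/s): [2.39, 2.39, 3.14, 3.14, 3.14, 3.14, 3.14].

### API

Orientations are given as a unit quaternion [w, x, y, z].
In Python, from station import bot gives the robot as it stands. The module is installed in compiled form; this text tells all that it offers.
- The arm moves only by the shell command python3 -m pendant 'ROWS' [FORCE]. ROWS is JSON, a list of rows, each a list of 5 numbers: the finger opening in m, from 0 to 0.0854, then the shift along the tool's x, y, z in m, then the turn about the tool's z in degrees. In form: [[jaw, x, y, z, yaw], ...]. A call has 1 to 12 rows; each row shifts and turns the commanded pose from where the row before left it, along the tool's axes as they then stand; what a row does not reach is not made up. A row lasts 1/12 s, in which the tool goes at most 41.7 mm and 7.16 degrees, less where a joint would pass 70% of its speed; a pose out of reach is approached as far as the arm can. A call with a gripper value outside its range is refused whole. The fingers move at their own pace and stop on an object; FORCE is the grip in N (left out, the last holds). Time passes only in rows, so rows that do not move let the fingers close. It gives the time, the measured TCP pose, the force, the opening and the grip force at its end, in the units of the state.
- bot.get_obs(): the state, without advancing time (a new reading comes with each control period).
- bot.read_camera(name): name is "scene" or "top" or "wrist"; returns (picture, depth): 400x640x3 uint8, blue, green, red; 400x640 float32, m along the optical axis (not along the pixel's ray), 0 where there is no reading.
- bot.camera_model(name): a dict with "intrinsics" (3x3 intrinsics, pixels), "dist_coeffs" ([k1, k2, p1, p2, k3] as OpenCV has them; the pictures are not rectified), "R" (3x3) and "t" (3): a world point X has camera coordinates R X + t. Camera axes: x right, y down, z forward; pixel columns grow to the right and rows downward; lengths in m; the calibration is good to about 2 mm. A picture is of the moment at which its call begins: read the wrist's pose just before it. camera_model takes no time and is no camera call; for the wrist camera it gives the pose at the moment of the call.
- bot.hand_in(): hands the job in; it is judged then, once.
Trained networks look in the newest picture that a camera, given by its name, has taken for a name from the list of things; names that differ only in an ending like _2 or _b are one class to them, and where a whole thing is asked for, a point or a joint stands for the part that bears it (a point fixed in the world has none). Each returns a list of dicts, best first, with "score" (0 to 1); they miss things now and then, are a little off and sometimes report something else, mostly with a low value. They report only what shows in the picture. A call takes as long as a camera call.
- bot.boxes_of(name, camera): "at" ([column, row] in pixels, amid what is visible of it).
- bot.trace(name, camera): "mask" (400x640 bool, what is visible of it) and "at" ([column, row] in pixels, amid what is visible of it).
- bot.pinpoint(name, camera): "at" ([column, row] in pixels: a listed point, or the origin of a listed thing).
The state is a dict: "t": time; "q": joint angles; "joint_vel": joint speeds; "joint_torque": joint torques, N m; "eef_pos": TCP position; "tool_rot": TCP orientation; "contact_force": force on the tool from outside, world axes, zero at the start; "torque": the same for the moment, N m; "gripper_width": opening from 0.0 (shut) to 1.0 (fully open); "grasp_force": force on a finger pad.
Only numpy, scipy, OpenCV 4.12 (cv2) and the standard library are available. Lean on these libraries where they do the work, as an engineer would, in place of code of your own. Each camera call takes 0.05 s, during which the arm holds its last target. There are 200 camera calls.

### The job

Put the sorter's tools away: lay the green sizing gauge and the secateurs each in its own shaped cutout of the blue kit case and press each one down past the sprung nibs until it is fully home, flat on the floor of its cutout, then let go. Leave the other things on the table where they are.

Things in the scene. Friction and masses are not known exactly. Their poses are not given: they have to be found in the camera images.
- gauge: green fruit-sizing gauge: a ring (69 mm across) on a straight flat handle; 150 mm long, 9 mm thick, 45 g, lying flat. Origin in the middle of its length and width, on its underside. Its y axis runs from the handle end (y = -75 mm) to the far end of the ring (y = +75 mm); the handle takes up y = -75 to +7 mm and is 18 mm wide (x), the ring y = +6 to +75 mm. z up
- gauge_grip (a point): the middle of the gauge's handle, half-way up its thickness (4.5 mm over its underside), at y = -33 mm of gauge; axes as gauge. The handle is 18 mm wide (along x) here: a good place to grasp it from above and to press on it
- shears: closed hand secateurs with one red and one white handle, steel jaws: 58 mm wide, 176 mm long, 16 to 19 mm thick, 0.22 kg, rigid (the jaws do not open), lying flat. Origin in the middle of length and width, on the underside. Its y axis runs from the jaws' tip (y = -88 mm) to the handle ends (y = +88 mm). z up
- shears_grip (a point): point between the two handles of the secateurs, 8 mm over the underside, at y = +34 mm of shears, where the pair is widest, 58 mm across (along x), with nearly parallel rounded sides; axes as shears. Grasp it here from above across both handles. The gap between the handles is about 10 mm wide here and their highest lines (16 mm) lie at x = +-20 mm: press on both
- case: open blue kit case without lid, fixed, 216 (x) by 262 mm (y), rim 39 mm high, with a rigid grey insert, top 34 mm over the table. Origin under its centre on the table; x points away from the carry handle, z up. Two black-floored cutouts lie along x, each 3 mm larger all round than its tool: the gauge's at y = +54.5 mm (ring end to +x), the secateurs' at y = -54.5 mm (jaws to +x)
- trough (a point): middle of the finger trough's floor, 5 mm over the table (axes as case). The trough crosses both cutouts, 44 mm long (x = +-22 mm from here) and 233 mm wide (y = +-116 mm), open to the top, so that fingers can hold a tool at its grip point while it goes in
- gauge_home (a point): where gauge_grip is, with the same axes, when the gauge lies fully home on its cutout's floor (floor 19 mm, this point 23.5 mm over the table). Two pairs of orange sprung nibs, ahead of and behind the trough, stand 1.5 mm into the outline from both sides: the gauge stays about 10 mm high and tilted on them until pushed down with some 5 to 12 N at the grip point; they then hold it
- shears_home (a point): where shears_grip is, with the same axes, when the secateurs lie fully home on their cutout's floor (floor 12 mm, this point 20 mm over the table). Two pairs of orange sprung nibs, ahead of and behind the trough, stand 1.5 mm into the outline from both sides: the tool stays about 6 mm high or tilted on them until pushed down with some 5 to 12 N on both handles
- marker: blue and white felt marker, 16x128x18 mm, lying near the table's front edge; not part of the job. Origin under its centre
- kiwi_a: kiwi fruit, 50x67x46 mm, lying far right beyond the tools; not part of the job. Origin under its centre
- kiwi_b: kiwi fruit, 55x71x43 mm, lying near the table's front edge; not part of the job. Origin under its centre
- sticker_roll: roll of green stickers, 76 mm across, 32 mm high, lying flat at the far right; not part of the job. Origin under its centre
- tape_roll: roll of brown packing tape, 98 mm across, 48 mm high, lying flat at the far left; not part of the job. Origin under its centre
- mug: white mug, 78 mm across, 89 mm high, standing at the near left; not part of the job. Origin under its centre

How it is judged:
By the outcome, as a careful person would: the job done as asked, in the order asked, and still so for the second after the job is handed in, with the robot touching nothing.
It also fails if it takes over 54 s, if anything falls off the work surface, if the arm or the gripper's body presses on something with over 40 N, if the wrist force passes 120 N, or if a joint passes its speed limit or range.

## Working session

There is one attempt and no reset: what is moved stays moved. The work goes in short steps, Python scripts to look and compute and a shell command to move; the robot and the scene stay as the last step left them, time stands still between calls to the robot, and variables do not carry over. Pictures are saved under pics/ and viewed, at most 15 in all, crops included, and the job is handed in when it is done.

```bash
mkdir -p pics; cat > h.py <<'E'
import numpy as np, cv2
from station import bot
from scipy.spatial.transform import Rotation as Ro
def ray(cam,px,z,m=None):
    m=m or bot.camera_model(cam); K=np.array(m["intrinsics"]);R=np.array(m["R"]);t=np.array(m["t"])
    u=cv2.undistortPoints(np.array(px,float).reshape(-1,1,2),K,np.array(m["dist_coeffs"])).reshape(-1,2)
    d=np.c_[u,np.ones(len(u))]@R; c=-R.T@t
    return c+d*((z-c[2])/d[:,2])[:,None]
def cloud(cam,mask,dep,m=None):
    m=m or bot.camera_model(cam); K=np.array(m["intrinsics"]);R=np.array(m["R"]);t=np.array(m["t"])
    v,u=np.nonzero(mask&(dep>0)); n=cv2.undistortPoints(np.c_[u,v].astype(float).reshape(-1,1,2),K,np.array(m["dist_coeffs"])).reshape(-1,2)
    P=np.c_[n,np.ones(len(n))]*dep[v,u][:,None]
    return (P-t)@R
def tool():
    o=bot.get_obs(); q=o["tool_rot"]; return np.array(o["eef_pos"]),Ro.from_quat([q[1],q[2],q[3],q[0]]).as_matrix(),o
E
python3 - <<'E'
from h import *
p,R,o=tool(); print(o["t"],p,R.round(3).tolist(),o["gripper_width"])
a,_=bot.read_camera("top"); cv2.imwrite("pics/top.png",a)
for n,z in [("gauge",0.005),("gauge_grip",.0045),("shears",.008),("shears_grip",.008),("case",.03),("trough",.005),("gauge_home",.0235),("shears_home",.02)]:
    for f in ("boxes_of","pinpoint"):
        if f=="boxes_of" and n not in("gauge","shears","case"): continue
        r=getattr(bot,f)(n,"top")
        for d in r[:2]: print(n,f,np.round(d["at"],1),round(d["score"],2),ray("top",[d["at"]],z).round(4))
b,_=bot.read_camera("scene"); cv2.imwrite("pics/scene.png",b)
E
```

```text
0.0 [0.25575366 0.62436612 0.40368186] [[-0.925, 0.379, -0.001], [0.379, 0.925, -0.002], [-0.0, -0.002, -1.0]] 1.0016055860214743
gauge boxes_of [421.8 213. ] 0.49 [[ 0.5074 -0.3154  0.005 ]]
gauge pinpoint [421.2 215.3] 0.74 [[ 0.4998 -0.3134  0.005 ]]
gauge pinpoint [280.7 212.9] 0.33 [[0.5029 0.1535 0.005 ]]
gauge_grip pinpoint [421.1 222.7] 0.83 [[ 0.4752 -0.3129  0.0045]]
gauge_grip pinpoint [394.7 261.2] 0.46 [[ 0.3473 -0.2248  0.0045]]
shears boxes_of [368.2 197.6] 0.96 [[ 0.5568 -0.1367  0.008 ]]
shears boxes_of [278.7 202.4] 0.24 [[0.5376 0.1605 0.008 ]]
shears pinpoint [366.8 196.5] 0.78 [[ 0.5604 -0.1321  0.008 ]]
shears pinpoint [280.1 201.9] 0.63 [[0.5393 0.1559 0.008 ]]
shears_grip pinpoint [363.1 207.6] 0.97 [[ 0.5232 -0.1199  0.008 ]]
shears_grip pinpoint [262.3 211.9] 0.32 [[0.5054 0.214  0.008 ]]
case boxes_of [278.5 201.1] 0.75 [[0.5398 0.1592 0.03  ]]
case pinpoint [277.6 204.2] 0.76 [[0.5296 0.1619 0.03  ]]
trough pinpoint [281.7 210. ] 0.71 [[0.5126 0.1504 0.005 ]]
trough pinpoint [421.6 222.8] 0.4 [[ 0.4748 -0.3145  0.005 ]]
gauge_home pinpoint [263.5 211.5] 0.58 [[0.5056 0.2082 0.0235]]
shears_home pinpoint [297.2 215.5] 0.65 [[0.4938 0.0979 0.02  ]]
```

View pics/top.png

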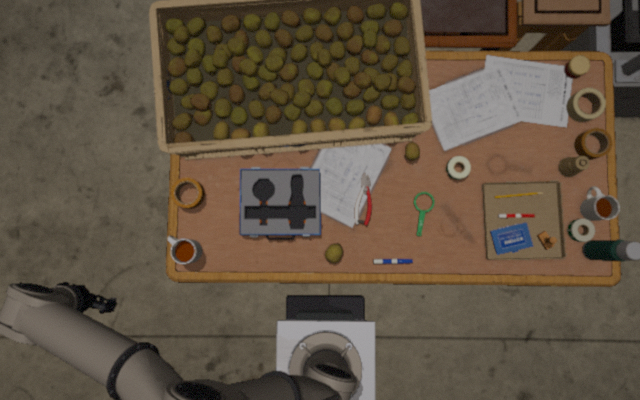

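View pics/scene.png

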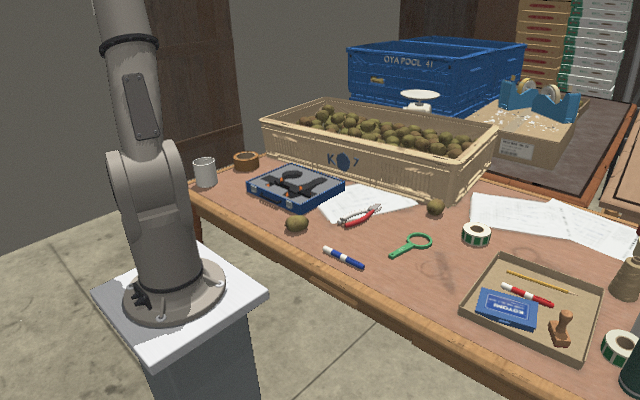

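The top view shows the case at (280,202) with its gauge cutout on the left (263,205) and the secateurs cutout on the right (297,205). The secateurs lie at (366,198) and the gauge at (422,213), ring up. I'll move over the case and look with the wrist camera.

```bash
python3 -m pendant '[[0.085,0,0,0,-7],[0.085,0,0,0,-7],[0.085,0,0,0,-7],[0.085,-0.0195,-0.0365,0,-1.5],[0.085,-0.0195,-0.0365,0,0],[0.085,-0.0195,-0.0365,0,0],[0.085,-0.0195,-0.0365,0,0],[0.085,-0.0195,-0.0365,0,0],[0.085,-0.0195,-0.0365,0,0],[0.085,-0.0195,-0.0365,0,0],[0.085,-0.0195,-0.0365,0,0],[0.085,-0.0195,-0.0365,0,0]]'
python3 - <<'E'
from h import *
p,R,o=tool(); print(o["t"],p,R.round(3).tolist())
m=bot.camera_model("wrist"); Rc=np.array(m["R"]); c=-Rc.T@np.array(m["t"]); print("cam in tool",R.T@(c-p),"axes in tool",(R.T@Rc.T).round(2).tolist(),np.array(m["intrinsics"])[0,0])
E
```

```text
t: 1.65
eef_pos: [0.4323, 0.2943, 0.4051]
tool_rot: [0.0, -0.002, 1.0, 0.0]
contact_force: [0.6, 0.2, 0.1]
gripper_width: 0.999
grasp_force: 0.0
1.65 [0.43227422 0.29432279 0.40506554] [[-1.0, -0.004, 0.001], [-0.004, 1.0, 0.001], [-0.001, 0.001, -1.0]]
cam in tool [ 0.07329417 -0.00088921  0.03118194] axes in tool [[0.0, -0.96, -0.29], [1.0, 0.0, 0.0], [-0.0, -0.29, 0.96]] 308.85299970365514
```

```bash
python3 -m pendant '[[0.085,-0.011,-0.036,0.01,0],[0.085,-0.011,-0.036,0.01,0],[0.085,-0.011,-0.036,0.01,0],[0.085,-0.011,-0.036,0.01,0],[0.085,-0.01,-0.03,0.01,0],[0.085,0,0,0,0]]'
cat > look.py <<'E'
import sys
from h import *
cam="wrist"; tag=sys.argv[1]; names=sys.argv[2:]
p,R,o=tool(); m=bot.camera_model(cam)
a,d=bot.read_camera(cam); cv2.imwrite(f"pics/{tag}.png",a); np.savez(f"{tag}.npz",a=a,d=d,K=m["intrinsics"],D=m["dist_coeffs"],R=m["R"],t=m["t"])
print(o["t"],p.round(4),R[:,1].round(4))
Z=dict(gauge_grip=.0045,gauge=0.0,shears=0,shears_grip=.008,case=0,trough=.005,gauge_home=.0235,shears_home=.02)
for n in names:
    for e in bot.pinpoint(n,cam)[:2]: print(n,np.round(e["at"],1),round(e["score"],2),ray(cam,[e["at"]],Z[n],m).round(4))
E
python3 look.py w1 case trough gauge_home shears_home shears shears_grip gauge_grip gauge
```

```text
t: 2.15
eef_pos: [0.4873, 0.1155, 0.3534]
tool_rot: [-0.001, 0.003, 1.0, -0.002]
contact_force: [-0.6, -0.0, 0.4]
gripper_width: 0.996
grasp_force: 0.0
2.15 [0.4873 0.1155 0.3534] [ 0.0058  1.     -0.0038]
case [361.8 224.8] 0.96 [[0.5417 0.1547 0.    ]]
trough [360.4 194.7] 0.75 [[0.5052 0.1515 0.005 ]]
gauge_home [413.7 195.1] 0.55 [[0.5005 0.203  0.0235]]
shears_home [307.3 195.9] 0.94 [[0.502  0.0957 0.02  ]]
shears [116.1 233.5] 0.83 [[ 0.5514 -0.1229  0.    ]]
shears [363.7 222.6] 0.54 [[0.5391 0.1567 0.    ]]
shears_grip [108.8 210.5] 0.76 [[ 0.5211 -0.1196  0.008 ]]
```

View pics/w1.png

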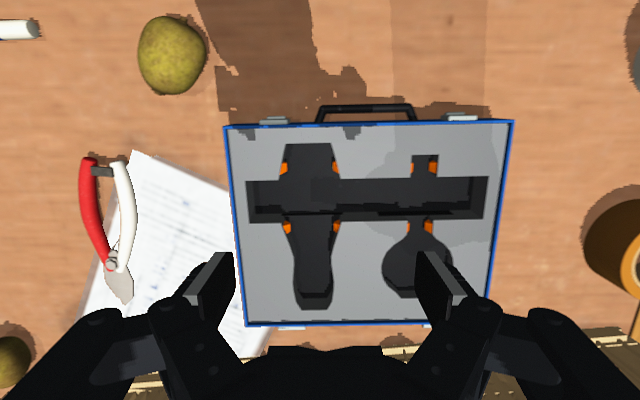

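The wrist view shows the case with handle at top (365,110), shears cutout at x≈310, gauge cutout at x≈420, orange nibs ahead of and behind the trough (row ≈198); secateurs at (110,230), jaws down in the picture (+x). Now fitting the case from colour and depth.

```bash
cat > fitcase.py <<'E'
import sys
from h import *
z=np.load(sys.argv[1]); m=dict(intrinsics=z["K"],dist_coeffs=z["D"],R=z["R"],t=z["t"]); a,d=z["a"],z["d"]
H=cv2.cvtColor(a,cv2.COLOR_BGR2HSV)
box=np.zeros(d.shape,bool); box[100:345,200:530]=1
P=cloud("wrist",box,d,m); print("z hist",[(round(b,3),n) for n,b in zip(*np.histogram(P[:,2],np.arange(-.004,.06,.004))) if n>100])
blue=(H[...,0]>100)&(H[...,0]<125)&(H[...,1]>110)&(H[...,2]>60)&box
Pb=cloud("wrist",blue,d,m); k=(Pb[:,2]>.033)&(Pb[:,2]<.046); print(k.sum())
v,u=np.nonzero(blue); X=ray("wrist",np.c_[u,v],.039,m)
r=cv2.minAreaRect(Pb[k][:,:2].astype(np.float32)*1000); print("rim",r)
# dark cutouts/trough contours on insert top, z=.034
dark=((H[...,2]<75)&box).astype(np.uint8)
dark[250:,:]*=1
o=a.copy(); cs,_=cv2.findContours(dark,0,2)
for c in cs:
    if cv2.contourArea(c)>300: 
        Q=ray("wrist",c.reshape(-1,2),.034,m); print(cv2.contourArea(c),cv2.boundingRect(c),Q.min(0).round(4),Q.max(0).round(4))
b=np.nonzero(blue); 
# edges: left/right/top rim lines
for nm,pts in (("left",Pb[k]),):
    pass
print("blue bbox",b[1].min(),b[1].max(),b[0].min(),b[0].max())
for n,mk in (("y+",Pb[k][:,1]),("x",Pb[k][:,0])): print(n,np.percentile(mk,[.5,99.5]).round(4))
E
python3 fitcase.py w1.npz
```

```text
z hist [(np.float64(-0.004), np.int64(12134)), (np.float64(0.0), np.int64(8420)), (np.float64(0.004), np.int64(6903)), (np.float64(0.008), np.int64(3633)), (np.float64(0.012), np.int64(1988)), (np.float64(0.016), np.int64(3333)), (np.float64(0.02), np.int64(1562)), (np.float64(0.024), np.int64(1069)), (np.float64(0.028), np.int64(1005)), (np.float64(0.032), np.int64(28124)), (np.float64(0.036), np.int64(3388))]
2465
rim ((536.2850341796875, 154.132080078125), (216.3826141357422, 261.32611083984375), 1.0512628555297852)
2463.0 (200, 252, 36, 93) [ 0.5577 -0.0291  0.034 ] [0.673  0.0181 0.034 ]
24283.5 (246, 123, 284, 222) [0.4297 0.0276 0.034 ] [0.6735 0.3441 0.034 ]
1765.0 (286, 103, 163, 22) [0.412  0.0789 0.034 ] [0.4298 0.2249 0.034 ]
blue bbox 223 513 119 326
y+ [0.0225 0.2844]
x [0.4269 0.6449]
```

```bash
cat > prof.py <<'E'
import sys
from h import *
z=np.load(sys.argv[1]); m=dict(intrinsics=z["K"],dist_coeffs=z["D"],R=z["R"],t=z["t"]); a=z["a"]
c0=np.array([.5363,.1541]); th=np.radians(1.05); ex=np.array([np.cos(th),np.sin(th)]); ey=np.array([-ex[1],ex[0]])
Rm,t,K,D=map(np.array,(m["R"],m["t"],m["intrinsics"],m["dist_coeffs"]))
# rectified view of the case at z=.034: 0.5 mm/px, rows = case x (down = +x), cols= case y
s=np.arange(-.14,.14,.0005); X,Y=np.meshgrid(s,s,indexing="ij")
W=np.stack([c0[0]+X*ex[0]+Y*ey[0],c0[1]+X*ex[1]+Y*ey[1],np.full_like(X,.034)],-1).reshape(-1,3)
px=cv2.projectPoints(W,cv2.Rodrigues(Rm)[0],t,K,D)[0].reshape(*X.shape,2).astype(np.float32)
w=cv2.remap(a,px[...,0],px[...,1],1); cv2.imwrite("pics/case_rect.png",w)
g=w.max(2)
def tr(v): 
    b=(v<85).astype(int); e=np.nonzero(np.diff(b))[0]; return [(round(s[i]*1000,1),"in" if b[i+1] else "out") for i in e]
for y in (-110,-90,0,15,80,90,105): print("y",y,tr(g[:,int((y/1000+.14)/.0005)]))
for y in (-54,54): print("cut y",y,tr(g[:,int((y/1000+.14)/.0005)]))
for x in (-80,-75,-40,-33,-25,0,20,60): print("x",x,tr(g[int((x/1000+.14)/.0005)]))
E
python3 prof.py w1.npz
```

```text
y -110 [(np.float64(-110.0), 'in'), (np.float64(-108.0), 'out'), (np.float64(-105.0), 'in'), (np.float64(-104.0), 'out'), (np.float64(-56.0), 'in'), (np.float64(-13.0), 'out'), (np.float64(103.5), 'in'), (np.float64(107.5), 'out')]
y -90 [(np.float64(-56.0), 'in'), (np.float64(-13.0), 'out'), (np.float64(102.5), 'in'), (np.float64(107.5), 'out'), (np.float64(137.0), 'in')]
y 0 [(np.float64(-124.5), 'in'), (np.float64(-116.5), 'out'), (np.float64(-110.0), 'in'), (np.float64(-108.0), 'out'), (np.float64(-56.0), 'in'), (np.float64(-12.5), 'out'), (np.float64(104.0), 'in'), (np.float64(107.5), 'out'), (np.float64(138.5), 'in')]
y 15 [(np.float64(-124.0), 'in'), (np.float64(-116.5), 'out'), (np.float64(-110.0), 'in'), (np.float64(-108.5), 'out'), (np.float64(-56.0), 'in'), (np.float64(-12.5), 'out'), (np.float64(103.5), 'in'), (np.float64(107.5), 'out'), (np.float64(139.0), 'in')]
y 80 [(np.float64(-56.0), 'in'), (np.float64(-12.5), 'out'), (np.float64(14.5), 'in')]
y 90 [(np.float64(-113.5), 'in'), (np.float64(-113.0), 'out'), (np.float64(-56.0), 'in'), (np.float64(-12.5), 'out'), (np.fl
[... 1131 characters left out ...]
4(130.0), 'out')]
x -25 [(np.float64(-116.0), 'in'), (np.float64(115.5), 'out'), (np.float64(127.5), 'in'), (np.float64(130.0), 'out')]
x 0 [(np.float64(-81.0), 'in'), (np.float64(-28.5), 'out'), (np.float64(43.0), 'in'), (np.float64(61.5), 'out'), (np.float64(127.0), 'in'), (np.float64(129.5), 'out')]
x 20 [(np.float64(-137.0), 'out'), (np.float64(-75.5), 'in'), (np.float64(-34.5), 'out'), (np.float64(24.0), 'in'), (np.float64(84.5), 'out'), (np.float64(127.0), 'in'), (np.float64(129.5), 'out')]
x 60 [(np.float64(-138.0), 'out'), (np.float64(-76.0), 'in'), (np.float64(-33.5), 'out'), (np.float64(24.0), 'in'), (np.float64(109.5), 'out'), (np.float64(128.0), 'in'), (np.float64(129.5), 'out')]
```

View pics/case_rect.png

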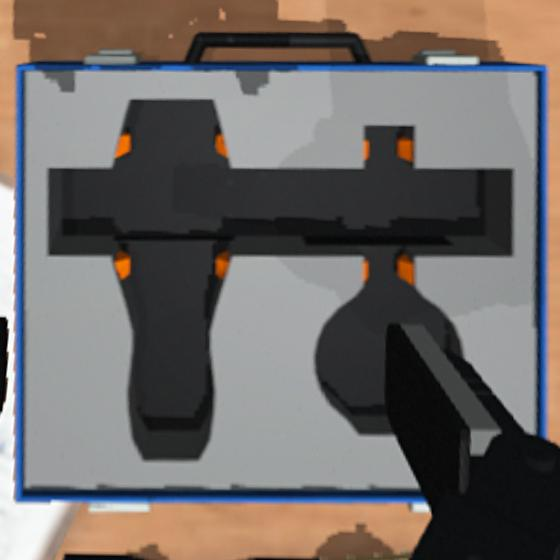

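The rectified case view lines up with the given dimensions within 0.5 mm (trough −56…−12.5 mm, cutouts centred at y≈±54.4). Next, over the gauge.

```bash
python3 -m pendant '[[0.06,0.001,-0.0387,0.0045,0],[0.06,0.001,-0.0387,0.0045,0],[0.06,0.001,-0.0387,0.0045,0],[0.06,0.001,-0.0387,0.0045,0],[0.06,0.001,-0.0387,0.0045,0],[0.06,0.001,-0.0387,0.0045,0],[0.06,0.001,-0.0387,0.0045,0],[0.06,0.001,-0.0387,0.0045,0],[0.06,0.001,-0.0387,0.0045,0],[0.06,0.001,-0.0387,0.0045,0],[0.06,0.001,-0.0387,0.0045,0],[0.06,0,0,0,0]]'
python3 look.py w2 gauge gauge_grip
cat > fitg.py <<'E'
import sys
from h import *
z=np.load(sys.argv[1]); m=dict(intrinsics=z["K"],dist_coeffs=z["D"],R=z["R"],t=z["t"]); a,d=z["a"],z["d"]
H=cv2.cvtColor(a,cv2.COLOR_BGR2HSV)
g=((H[...,0]>50)&(H[...,0]<90)&(H[...,1]>110)&(H[...,2]>40)).astype(np.uint8)
n,l,st,_=cv2.connectedComponentsWithStats(g); i=1+np.argmax(st[1:,4]); print(st[i])
v,u=np.nonzero(l==i); zz=float(sys.argv[2]) if len(sys.argv)>2 else .009
X=ray("wrist",np.c_[u,v],zz,m)[:,:2]
r=cv2.minAreaRect((X*1000).astype(np.float32)); print(r)
# axis: handle points only (far from ring); ring end has more mass
c=np.array(r[0])/1000; b=cv2.boxPoints(r)/1000; e=[b[1]-b[0],b[2]-b[1]]; e=max(e,key=np.linalg.norm); e=e/np.linalg.norm(e)
s=(X-c)@e
w=lambda q:np.ptp((X[q]-c)@np.array([-e[1],e[0]]))
if w(s<-.02)>w(s>.02): e=-e; s=-s
h=(s<-.005)&(s>-.07); mid=[]
bins=np.arange(-.068,-.006,.004); q=np.array([-e[1],e[0]])
for b0 in bins:
    k=(s>b0)&(s<b0+.004); t=(X[k]-c)@q; mid.append((b0+.002,(t.min()+t.max())/2,np.ptp(t)))
mid=np.array(mid); f=np.polyfit(mid[:,0],mid[:,1],1); print("handle width mm",(mid[:,2]*1000).round(1))
dirn=e+f[0]*q; dirn/=np.linalg.norm(dirn); grip=c+e*-.033+q*np.polyval(f,-.033)
print("len",(np.ptp(s)*1000).round(1),"dir deg",np.degrees(np.arctan2(dirn[1],dirn[0])).round(2),"grip",grip.round(4),"centre",c.round(4))
E
python3 fitg.py w2.npz
```

```text
t: 3.6
eef_pos: [0.475, -0.3108, 0.3052]
tool_rot: [0.0, 0.003, 1.0, -0.003]
contact_force: [0.2, -0.3, 0.4]
gripper_width: 0.699
grasp_force: 0.0
3.6 [ 0.475  -0.3108  0.3052] [ 0.0051  1.     -0.0053]
gauge [323.5 217.6] 0.59 [[ 0.5034 -0.3143  0.    ]]
gauge_grip [329.7 186.6] 0.65 [[ 0.472  -0.3086  0.0045]]
[ 281  139   70  152 2858]
((502.7266540527344, -323.0556640625), (146.54762268066406, 66.08358764648438), 1.1323531866073608)
handle width mm [15.4 13.8 14.7 13.9 14.  14.  15.8 15.  16.9 16.  15.2 17.1 16.2 17.2
 17.3 17.4]
len 146.5 dir deg -9.88 grip [ 0.4695 -0.3104] centre [ 0.5027 -0.3231]
```

View pics/w2.png

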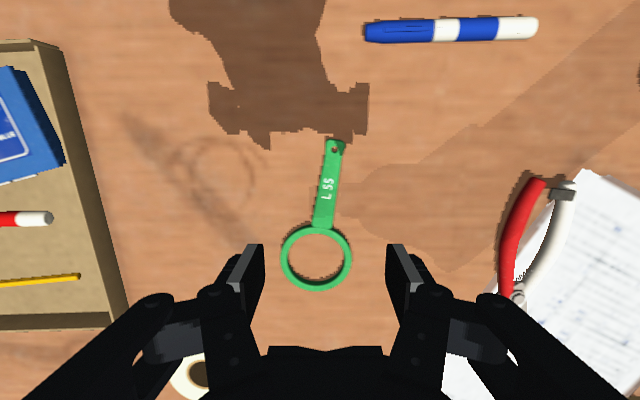

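The gauge shows at column 281–351, rows 139–290, ring toward +x, handle axis from (336,145) to (323,228). My rectangle fit is skewed; refitting with the ring circle and the handle midline.

```bash
cat > fitg.py <<'E'
import sys
from h import *
from scipy.optimize import least_squares
z=np.load(sys.argv[1]); zz=float(sys.argv[2]); m=dict(intrinsics=z["K"],dist_coeffs=z["D"],R=z["R"],t=z["t"]); a=z["a"]
H=cv2.cvtColor(a,cv2.COLOR_BGR2HSV)
g=((H[...,0]>45)&(H[...,0]<95)&(H[...,1]>70)&(H[...,2]>25)).astype(np.uint8)
g=cv2.morphologyEx(g,cv2.MORPH_CLOSE,np.ones((3,3)))
n,l,st,_=cv2.connectedComponentsWithStats(g); i=1+np.argmax(st[1:,4]); mk=(l==i).astype(np.uint8)
c=max(cv2.findContours(mk,0,1)[0],key=len).reshape(-1,2); X=ray("wrist",c,zz,m)[:,:2]
def res(p):  # signed distance to model outline (union of ring disc and handle)
    e=np.array([np.cos(p[2]),np.sin(p[2])]); q=np.array([-e[1],e[0]])
    s=(X-p[:2])@e; t=(X-p[:2])@q
    d1=np.hypot(s-.0405,t)-.0345
    dx=np.abs(s+.034)-.041; dy=np.abs(t)-.009
    d2=np.hypot(np.maximum(dx,0),np.maximum(dy,0))+np.minimum(np.maximum(dx,dy),0)
    return np.minimum(d1,d2)+p[3]
s=least_squares(res,[*X.mean(0),np.radians(float(sys.argv[3]) if len(sys.argv)>3 else -9),0],loss="soft_l1",f_scale=.001,x_scale=[.01,.01,.1,.001])
p=s.x; e=np.array([np.cos(p[2]),np.sin(p[2])])
print("origin",p[:2].round(4),"dir",np.degrees(p[2]).round(2),"inset",p[3].round(4),"rms",np.sqrt(np.mean(s.fun**2)).round(5),"grip",(p[:2]-.033*e).round(4))
E
python3 fitg.py w2.npz 0.007
```

```text
origin [ 0.5032 -0.3156] dir -9.29 inset 0.0006 rms 0.00084 grip [ 0.4706 -0.3103]
```

```bash
cat > go.py <<'E'
# go.py x y tcpz ydeg : yaw, then shift in the tool's axes after that turn, to bring the tool axis over x,y
import sys
from h import *
x,y,z,yd=map(float,sys.argv[1:5])
p,R,o=tool(); cur=np.degrees(np.arctan2(R[1,1],R[0,1])); 
w=(yd-cur+90)%180-90 if len(sys.argv)<6 else yd-cur
a=np.radians(cur+w); ey=np.array([np.cos(a),np.sin(a)]); ex=np.array([-ey[1],ey[0]])  # tool x = y rotated +90 (z down)
g=p[:2]; d=np.array([x,y])-g
tip=R[:2,2]*.165
print("t",o["t"],"p",p.round(4),"tilt at pads mm",(tip*1000).round(1),"yaw",round(-w,2),"x",round(d@ex,4),"y",round(d@ey,4),"z",round(p[2]-z,4),"F",np.round(o["contact_force"],1),"w",round(o["gripper_width"],3),"gf",round(o["grasp_force"],1),"q7",round(o["q"][6],2))
E
python3 - <<'E'
from h import *
p,R,o=tool(); print(R.round(4))
E
python3 go.py .4706 -.3103 .175 80.7
```

```text
[[-1.0e+00 -3.6e-03 -3.0e-04]
 [-3.6e-03  1.0e+00  6.0e-04]
 [ 3.0e-04  6.0e-04 -1.0e+00]]
t 3.75 p [ 0.4772 -0.3029  0.305 ] tilt at pads mm [-0.   0.1] yaw 9.51 x 0.0053 y -0.0084 z 0.13 F [-0.   1.   0.3] w 0.703 gf 0.0 q7 2.2
```

```bash
python3 look.py w3; python3 fitg.py w3.npz 0.007; python3 go.py .4706 -.3103 .175 80.7
```

```text
3.75 [ 0.4772 -0.3029  0.305 ] [-3.6e-03  1.0e+00  6.0e-04]
origin [ 0.5033 -0.3163] dir -9.31 inset 0.0005 rms 0.00083 grip [ 0.4708 -0.3109]
t 3.8 p [ 0.4775 -0.3019  0.3051] tilt at pads mm [-0.   0.2] yaw 9.62 x 0.0055 y -0.0094 z 0.1301 F [0.5 0.4 0.7] w 0.704 gf 0.0 q7 2.2
```

```bash
python3 -m pendant '[[0.05,0,0,0,4.8],[0.05,0,0,0,4.7],[0.05,0.003,-0.005,0.03,0],[0.05,0.0025,-0.004,0.03,0],[0.05,0,0,0.03,0],[0.05,0,0,0.02,0],[0.05,0,0,0,0],[0.05,0,0,0,0]]' 40
python3 go.py .4707 -.3107 .175 80.7
```

```text
t: 4.47
eef_pos: [0.4706, -0.3095, 0.1949]
tool_rot: [-0.001, 0.08, 0.997, 0.001]
contact_force: [-0.3, -0.3, -0.2]
gripper_width: 0.587
grasp_force: 0.0
t 4.4667 p [ 0.4706 -0.3095  0.1949] tilt at pads mm [-0.3  0.3] yaw 0.17 x -0.0003 y -0.0012 z 0.0199 F [-0.3 -0.3 -0.2] w 0.587 gf 0.0 q7 2.14
```

```bash
python3 -m pendant '[[0.05,0,-0.001,0.012,0],[0.05,0,0,0.008,0],[0.03,0,0,0,0],[0.01,0,0,0,0],[0.01,0,0,0,0],[0.01,0,0,0,0],[0.01,0,0,0,0],[0.01,0,0,0,0]]' 60
python3 look.py w4
```

```text
t: 5.13
eef_pos: [0.4702, -0.3125, 0.1758]
tool_rot: [0.001, 0.081, 0.997, -0.0]
contact_force: [-0.8, -0.0, 5.1]
gripper_width: 0.187
grasp_force: 59.2
5.1333 [ 0.4702 -0.3125  0.1758] [ 1.614e-01  9.869e-01 -3.000e-04]
```

View pics/w4.png

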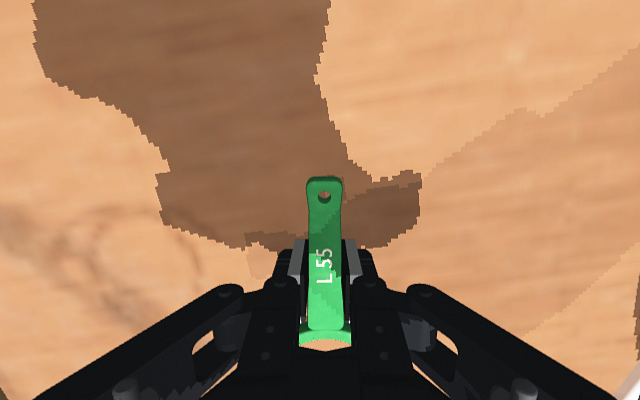

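The gauge's handle is gripped between the pads (325,260–320), straight along the tool. Lift and carry to the case.

```bash
python3 -m pendant '[[0.01,0,0,-0.025,0],[0.01,0,0,-0.035,-5.2],[0.01,0,0,-0.035,-5.2],[0.01,-0.0015,0.02,0,0],[0.01,-0.003,0.04,0,0],[0.01,-0.003,0.04,0,0],[0.01,-0.003,0.04,0,0],[0.01,-0.003,0.04,0,0],[0.01,-0.003,0.04,0,0],[0.01,-0.003,0.04,0,0],[0.01,-0.003,0.04,0,0],[0.01,-0.003,0.04,0,0]]' && python3 -m pendant '[[0.01,-0.003,0.04,0,0],[0.01,-0.003,0.04,0,0],[0.01,-0.003,0.04,0,0],[0.01,-0.003,0.035,0,0],[0.01,-0.002,0.02,0,0],[0.01,0,0.005,0,0],[0.01,0,0,0,0],[0.01,0,0,0,0],[0.01,0,0,0,0]]'
python3 look.py w5; python3 go.py .5019 .2078 .27 91.05; python3 prof.py w5.npz | grep -E "y (-110|-90|0|15) |x -(33|40)"
```

```text
t: 6.18
eef_pos: [0.4884, 0.0302, 0.2703]
tool_rot: [0.0, -0.01, 1.0, 0.0]
contact_force: [0.1, -0.8, -0.2]
gripper_width: 0.189
grasp_force: 58.8
t: 6.93
eef_pos: [0.4993, 0.2065, 0.27]
tool_rot: [-0.0, -0.009, 1.0, -0.001]
contact_force: [0.5, 0.0, -0.2]
gripper_width: 0.192
grasp_force: 58.8
6.9333 [0.4993 0.2065 0.27  ] [-0.017   0.9999 -0.0012]
t 6.9833 p [0.4994 0.2064 0.2701] tilt at pads mm [-0.1 -0.2] yaw -0.09 x -0.0025 y 0.0013 z 0.0001 F [-0.5 -0.8 -0.4] w 0.187 gf 58.8 q7 1.21
y -110 [(np.float64(-56.0), 'in'), (np.float64(-12.5), 'out'), (np.float64(73.0), 'in')]
y -90 [(np.float64(-56.0), 'in'), (np.float64(-12.5), 'out'), (np.float64(60.5), 'in')]
y 0 [(np.float64(-123.0), 'in'), (np.float64(-115.5), 'out'), (np.float64(-108.5), 'in'), (np.float64(-108.0), 'out'), (np.float64(-56.0), 'in'), (np.float64(-12.5), 'out'), (np.float64(25.0), 'in')]
y 15 [(np.float64(-123.0), 'in'), (np.float64(-115.0), 'out'), (np.float64(-108.5), 'in'), (np.float64(-108.0), 'out'), (np.float64(-105.0), 'in'), (np.float64(-104.5), 'out'), (np.float64(-56.0), 'in'), (np.float64(-12.5), 'out'), (np.float64(1.5), 'in')]
x -40 [(np.float64(-132.5), 'in'), (np.float64(-129.0), 'out'), (np.float64(-117.0), 'in'), (np.float64(40.5), 'out'), (np.float64(62.0), 'in'), (np.float64(115.0), 'out'), (np.float64(126.0), 'in'), (np.float64(128.5), 'out')]
x -33 [(np.float64(-132.5), 'in'), (np.float64(-129.0), 'out'), (np.float64(-117.0), 'in'), (np.float64(40.5), 'out'), (np.float64(62.0), 'in'), (np.float64(115.0), 'out'), (np.float64(126.0), 'in'), (np.float64(128.5), 'out')]
```

View pics/w5.png

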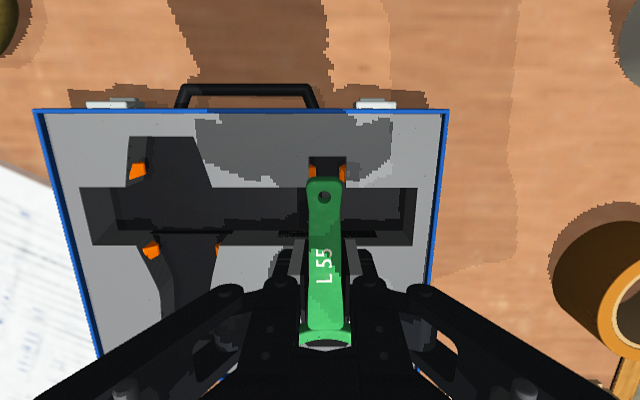

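```bash
cat > inhand.py <<'E'
import sys
from h import *
z=np.load(sys.argv[1]); m=dict(intrinsics=z["K"],dist_coeffs=z["D"],R=z["R"],t=z["t"]); a,d=z["a"],z["d"]
p=np.array(eval(sys.argv[2])); zt=p[2]-.1758+.009; yd=np.radians(float(sys.argv[3])); ey=np.array([np.cos(yd),np.sin(yd)]); ex=np.array([-ey[1],ey[0]])
H=cv2.cvtColor(a,cv2.COLOR_BGR2HSV)
g=((H[...,0]>45)&(H[...,0]<95)&(H[...,1]>70)&(H[...,2]>25))
v,u=np.nonzero(g[:,:]); k=(v<330)&(u>280)&(u<370)&(v>150); v,u=v[k],u[k]
P=cloud("wrist",g,d,m); print("depth top z", np.percentile(P[:,2],[5,50,90]).round(4), "assumed",zt.round(4))
X=ray("wrist",np.c_[u,v],zt,m)[:,:2]-p[:2]; s=X@ex; t=X@ey
print("handle end at tool x",s.max().round(4),"(expect .042)")
for r in range(185,325,20):
    q=v==r; print(r,(s[q].mean()*1000).round(1),"lat",(t[q].min()*1000).round(1),(t[q].max()*1000).round(1),"mid",((t[q].min()+t[q].max())*500).round(1))
E
python3 inhand.py w5.npz "[0.4993,0.2065,0.27]" 90.97
```

```text
depth top z [0.1006 0.1027 0.1035] assumed 0.1032
handle end at tool x 0.043 (expect .042)
185 38.8 lat -9.5 6.8 mid -1.3
205 29.3 lat -8.7 6.1 mid -1.3
225 19.4 lat -8.9 6.2 mid -1.3
245 9.1 lat -9.0 6.8 mid -1.1
265 -1.7 lat -9.2 7.0 mid -1.1
285 -12.9 lat -9.3 7.2 mid -1.1
305 -24.6 lat -10.0 8.4 mid -0.8
```

```bash
python3 -m pendant '[[0.01,-0.0035,0.002,0.02,0],[0.01,0,0,0.02,0],[0.01,0,0,0.01,0],[0.01,0,0,0,0],[0.01,0,0,0,0]]'
python3 look.py w6; python3 go.py .5029 .2085 .22 91.05
python3 - <<'E'
import cv2,numpy as np
a=cv2.imread("pics/w6.png"); cv2.imwrite("pics/w6c.png",cv2.resize(a[120:350,190:460],None,fx=2.5,fy=2.5,interpolation=2))
E
```

```text
t: 7.4
eef_pos: [0.5027, 0.2096, 0.22]
tool_rot: [-0.001, -0.009, 1.0, -0.0]
contact_force: [-1.3, 0.0, -1.3]
gripper_width: 0.185
grasp_force: 58.8
7.4 [0.5027 0.2096 0.22  ] [-1.810e-02  9.998e-01 -9.000e-04]
t 7.45 p [0.5031 0.2099 0.2207] tilt at pads mm [ 0. -0.] yaw 0.01 x 0.0002 y -0.0014 z 0.0007 F [ 0.1 -0.2 -0.3] w 0.187 gf 58.8 q7 1.23
```

View pics/w6c.png

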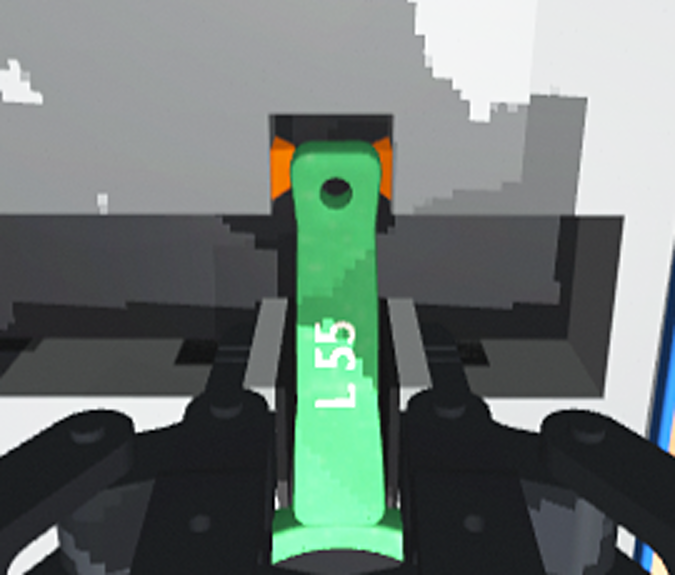

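```bash
python3 - <<'E'
from h import *
z=np.load("w6.npz"); m=dict(intrinsics=z["K"],dist_coeffs=z["D"],R=z["R"],t=z["t"])
c=ray("wrist",[[298,166],[346.8,166]],.034,m); h=ray("wrist",[[306.8,184],[342.4,184],[324,176]],.0532,m)
print(c.round(4),h.round(4)); print("cut mid",c.mean(0).round(4),"handle mid",h[:2].mean(0).round(4),"gap x",(h[2,0]-c[0,0]).round(4))
E
python3 go.py .5029 .2085 .22 91.05
```

```text
[[0.4591 0.1942 0.034 ]
 [0.4586 0.219  0.034 ]] [[0.4636 0.1998 0.0532]
 [0.4632 0.2159 0.0532]
 [0.4597 0.2075 0.0532]]
cut mid [0.4588 0.2066 0.034 ] handle mid [0.4634 0.2078 0.0532] gap x 0.0006
t 7.45 p [0.5031 0.2099 0.2207] tilt at pads mm [ 0. -0.] yaw 0.01 x 0.0002 y -0.0014 z 0.0007 F [ 0.1 -0.2 -0.3] w 0.187 gf 58.8 q7 1.23
```

```bash
python3 -m pendant '[[0.01,-0.0012,-0.0013,0,0],[0.01,0,0,0.008,0],[0.01,0,0,0.006,0],[0.01,0,0,0,0]]'; python3 go.py .504 .2085 .1948 91.05; python3 -m pendant '[[0.01,0,0,0.003,0],[0.01,0,0,0.003,0],[0.01,0,0,0.003,0],[0.01,0,0,0,0]]';python3 go.py .504 .2085 .1948 91.05
```

```text
t: 7.78
eef_pos: [0.5035, 0.2091, 0.2052]
tool_rot: [-0.001, -0.01, 1.0, -0.0]
contact_force: [-0.6, -0.4, -1.1]
gripper_width: 0.187
grasp_force: 58.8
t 7.7833 p [0.5035 0.2091 0.2052] tilt at pads mm [-0.2 -0.1] yaw 0.07 x -0.0005 y -0.0006 z 0.0104 F [-0.6 -0.4 -1.1] w 0.187 gf 58.8 q7 1.24
t: 8.12
eef_pos: [0.504, 0.2088, 0.1967]
tool_rot: [-0.0, -0.009, 1.0, -0.0]
contact_force: [1.4, -3.3, -2.1]
gripper_width: 0.187
grasp_force: 58.6
t 8.1167 p [0.504  0.2088 0.1967] tilt at pads mm [-0.  -0.1] yaw 0.04 x 0.0 y -0.0003 z 0.0019 F [ 1.4 -3.3 -2.1] w 0.187 gf 58.6 q7 1.24
```

```bash
python3 -m pendant '[[0.01,0,0,0.002,0],[0.01,0,0,0.001,0],[0.01,0,0,0.001,0],[0.01,0,0,0,0]]';python3 go.py .504 .2085 .1948 91.05
```

```text
t: 8.45
eef_pos: [0.5041, 0.2087, 0.1947]
tool_rot: [-0.0, -0.009, 1.0, -0.0]
contact_force: [-4.8, -5.8, 21.1]
gripper_width: 0.19
grasp_force: 61.4
t 8.45 p [0.5041 0.2087 0.1947] tilt at pads mm [-0.1 -0. ] yaw 0.03 x 0.0001 y -0.0002 z -0.0001 F [-4.8 -5.8 21.1] w 0.19 gf 61.4 q7 1.24
```

```bash
python3 -m pendant '[[0.04,0,0,0,0],[0.04,0,0,0,0],[0.04,0,0,0,0],[0.04,0,0,-0.02,0],[0.04,0,0,-0.03,0],[0.04,0,0,-0.03,0],[0.04,0,0,0,0],[0.04,0,0,0,0]]'; python3 look.py w7; python3 - <<'E'
from h import *
z=np.load("w7.npz"); m=dict(intrinsics=z["K"],dist_coeffs=z["D"],R=z["R"],t=z["t"]); a,d=z["a"],z["d"]
H=cv2.cvtColor(a,cv2.COLOR_BGR2HSV)
g=((H[...,0]>45)&(H[...,0]<95)&(H[...,1]>70)&(H[...,2]>25))
P=cloud("wrist",g,d,m); 
for x in np.arange(.45,.6,.01):
    k=(P[:,0]>x)&(P[:,0]<x+.01); 
    if k.sum()>10: print(x.round(2),np.median(P[k],0).round(4))
b=np.zeros_like(g); b[60:160,160:270]=1; Q=cloud("wrist",b,d,m); print("ref",np.percentile(Q[:,2],[10,50,90]).round(4))
gr=(H[...,1]<40)&(H[...,2]>110); Q=cloud("wrist",gr,d,m); Q=Q[(Q[:,2]>.028)&(Q[:,2]<.038)]; print("insert top z",np.median(Q[:,2]).round(4))
cv2.imwrite("pics/w7c.png",cv2.resize(a[60:400,180:480],None,fx=1.7,fy=1.7))
E
```

```text
t: 9.12
eef_pos: [0.5045, 0.21, 0.2746]
tool_rot: [0.002, -0.01, 1.0, 0.001]
contact_force: [0.6, -0.3, -0.4]
gripper_width: 0.469
grasp_force: 0.0
9.1167 [0.5045 0.21   0.2746] [-0.0203  0.9998  0.0022]
0.46 [0.4655 0.2064 0.0272]
0.47 [0.4752 0.2066 0.0274]
0.48 [0.485  0.2068 0.0276]
0.49 [0.4945 0.207  0.0275]
0.5 [0.5054 0.2072 0.0276]
0.51 [0.5154 0.2074 0.0275]
0.52 [0.525  0.2079 0.0276]
0.53 [0.5351 0.2084 0.0276]
0.54 [0.5464 0.2083 0.0274]
0.55 [0.5542 0.2021 0.0275]
0.56 [0.5644 0.2344 0.0274]
0.57 [0.5751 0.2371 0.0276]
0.58 [0.5855 0.2346 0.0272]
0.59 [0.5956 0.2256 0.0269]
ref [-0.0007  0.0323  0.0344]
insert top z 0.0336
```

View pics/w7c.png

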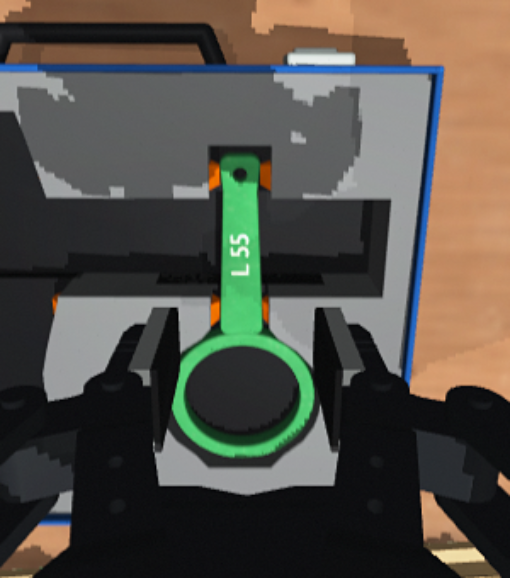

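The gauge lies flat in its cutout (top at 27.5 mm along its whole length, nibs over both sides at crop (215/265,175) and (215/265,310)). Now the secateurs.

```bash
python3 -m pendant '[[0.085,0.001,-0.036,-0.0035,0],[0.085,0.001,-0.036,-0.0035,0],[0.085,0.001,-0.036,-0.0035,0],[0.085,0.001,-0.036,-0.0035,0],[0.085,0.001,-0.036,-0.0035,0],[0.085,0.001,-0.036,-0.0035,0],[0.085,0.001,-0.036,-0.0035,0],[0.085,0.001,-0.036,-0.0035,0],[0.085,0.001,-0.03,-0.0035,0],[0.085,0.001,-0.012,0,0],[0.085,0,0,0,0],[0.085,0,0,0,0]]'
python3 look.py w8 shears shears_grip
cat > fits.py <<'E'
import sys
from h import *
z=np.load(sys.argv[1]); m=dict(intrinsics=z["K"],dist_coeffs=z["D"],R=z["R"],t=z["t"]); a,d=z["a"],z["d"]
r=bot.trace("shears","wrist"); print([round(e["score"],2) for e in r]); mk=r[0]["mask"]; v,u=np.nonzero(mk); print("box",u.min(),u.max(),v.min(),v.max())
P=cloud("wrist",mk,d,m); P=P[(P[:,2]>.004)&(P[:,2]<.03)]
np.save("sh.npy",P); q=cv2.minAreaRect((P[:,:2]*1000).astype(np.float32)); print(q, "z",np.percentile(P[:,2],[50,95]).round(4))
o=a.copy(); c,_=cv2.findContours(mk.astype(np.uint8),0,2); cv2.drawContours(o,c,-1,(255,0,255),1); cv2.imwrite("pics/"+sys.argv[1][:-4]+"m.png",o)
E
python3 fits.py w8.npz
```

```text
t: 10.17
eef_pos: [0.4999, -0.121, 0.3034]
tool_rot: [-0.001, -0.009, 1.0, 0.0]
contact_force: [-0.5, 0.4, -0.5]
gripper_width: 0.997
grasp_force: 0.0
10.1667 [ 0.4999 -0.121   0.3034] [-1.810e-02  9.998e-01  4.000e-04]
shears [322.8 239.8] 0.82 [[ 0.5495 -0.1224  0.    ]]
shears_grip [324.8 211.2] 0.77 [[ 0.5177 -0.1211  0.008 ]]
[0.69, 0.59]
box 114 285 0 4
((353.5592956542969, -217.64772033691406), (3.654047727584839, 126.39765930175781), 1.735617756843567) z [0.0105 0.0129]
```

View pics/w8m.png

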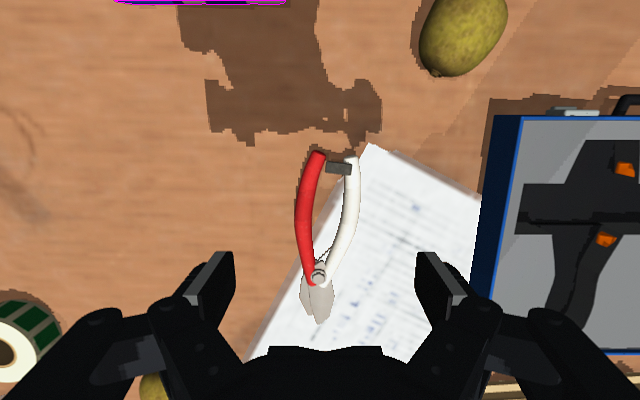

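The network traced the marker instead; the secateurs are at columns 295–360, rows 150–323, handles at top, jaw tip at (322,322). I'll segment them by depth.

```bash
cat > fits2.py <<'E'
import sys
from h import *
z=np.load(sys.argv[1]); m=dict(intrinsics=z["K"],dist_coeffs=z["D"],R=z["R"],t=z["t"]); a,d=z["a"],z["d"]
b=np.zeros(d.shape,bool); x0,x1,y0,y1=map(int,sys.argv[2:6]); b[y0:y1,x0:x1]=1
P=cloud("wrist",b,d,m); print("z pct",np.percentile(P[:,2],[5,50,90,99]).round(4)); P=P[(P[:,2]>.005)&(P[:,2]<.04)]
r=cv2.minAreaRect((P[:,:2]*1000).astype(np.float32)); print(r)
hs=P[:,2]
for x in np.arange(P[:,0].min(),P[:,0].max(),.012):
    k=(P[:,0]>=x)&(P[:,0]<x+.012); Y=P[k,1]; print((x+.006).round(4),"y",Y.min().round(4),Y.max().round(4),"mid",((Y.min()+Y.max())/2).round(4),"w",np.ptp(Y).round(4),"ztop",np.percentile(P[k,2],95).round(4))
E
python3 fits2.py w8.npz 280 375 135 335
```

```text
z pct [-0.0011  0.0029  0.0149  0.0197]
((551.766357421875, -112.14630889892578), (185.28334045410156, 72.50458526611328), 2.5018200874328613)
0.4638 y -0.1363 -0.0798 mid -0.1081 w 0.0566 ztop 0.0166
0.4758 y -0.1415 -0.0878 mid -0.1147 w 0.0537 ztop 0.0207
0.4878 y -0.1441 -0.0911 mid -0.1176 w 0.0531 ztop 0.0169
0.4998 y -0.1469 -0.0903 mid -0.1186 w 0.0565 ztop 0.017
0.5118 y -0.1488 -0.09 mid -0.1194 w 0.0588 ztop 0.0169
0.5238 y -0.1488 -0.091 mid -0.1199 w 0.0578 ztop 0.0165
0.5358 y -0.1491 -0.0925 mid -0.1208 w 0.0566 ztop 0.016
0.5478 y -0.1483 -0.0759 mid -0.1121 w 0.0724 ztop 0.0154
0.5598 y -0.1456 -0.0996 mid -0.1226 w 0.046 ztop 0.0143
0.5718 y -0.1437 -0.0845 mid -0.1141 w 0.0592 ztop 0.0135
0.5838 y -0.1411 -0.0953 mid -0.1182 w 0.0458 ztop 0.0161
0.5958 y -0.144 -0.1115 mid -0.1278 w 0.0326 ztop 0.0114
0.6078 y -0.1451 -0.1103 mid -0.1277 w 0.0347 ztop 0.0099
0.6198 y -0.1421 -0.112 mid -0.1271 w 0.03 ztop 0.0096
0.6318 y -0.136 -0.0971 mid -0.1166 w 0.0389 ztop 0.0092
0.6438 y -0.1267 -0.1061 mid -0.1164 w 0.0206 ztop 0.008
```

```bash
cat > fits3.py <<'E'
import sys
from h import *
z=np.load(sys.argv[1]); m=dict(intrinsics=z["K"],dist_coeffs=z["D"],R=z["R"],t=z["t"]); a,d=z["a"],z["d"]
b=np.zeros(d.shape,bool); x0,x1,y0,y1=map(int,sys.argv[2:6]); b[y0:y1,x0:x1]=1
v,u=np.nonzero(b&(d>0)); P=cloud("wrist",b,d,m)
zm=np.zeros(d.shape,np.uint8); k=(P[:,2]>.0045)&(P[:,2]<.04); zm[v[k],u[k]]=1
zm=cv2.morphologyEx(zm,cv2.MORPH_OPEN,np.ones((3,3))); n,l,st,_=cv2.connectedComponentsWithStats(zm); i=1+np.argmax(st[1:,4]); print(st[i])
mk=l==i
c=max(cv2.findContours(mk.astype(np.uint8),0,1)[0],key=len).reshape(-1,2)
X=ray("wrist",c,.009,m)[:,:2]
hull=cv2.convexHull((X*1000).astype(np.float32)); r=cv2.minAreaRect(hull); print(r)
th=np.radians(-4.)
for it in range(4):
    e=np.array([np.cos(th),np.sin(th)]); q=np.array([-e[1],e[0]]); s=X@e; t=X@q
    M=[]
    for x in np.arange(s.min()+.006,s.max()-.006,.006):
        kk=abs(s-x)<.004; M.append((x,(t[kk].min()+t[kk].max())/2,np.ptp(t[kk])))
    M=np.array(M); f=np.polyfit(M[:,0],M[:,1],1)
    f=np.polyfit(M[:,0],M[:,1],1,w=(abs(M[:,1]-np.polyval(f,M[:,0]))<.003)+.05); th+=np.arctan(f[0])
print(((M-[s.min(),0,0])*1000).round(1).tolist())
so=(s.min()+s.max())/2; o=e*so+q*np.polyval(f,so); g=o-.034*e
print("len",np.ptp(s).round(4),"dir",np.degrees(th).round(2),"origin",o.round(4),"grip",g.round(4))
E
python3 fits3.py w8.npz 280 375 135 335
```

```text
[ 294  150   67  175 5531]
((550.947021484375, -123.4029541015625), (58.45273208618164, 174.34132385253906), 83.61176300048828)
[[6.0, -78.5, 45.0], [12.0, -78.7, 48.7], [18.0, -79.0, 50.9], [24.0, -79.3, 53.0], [30.0, -79.5, 54.9], [36.0, -79.4, 56.4], [42.0, -79.5, 57.3], [48.0, -79.6, 58.1], [54.0, -79.9, 58.6], [60.0, -79.9, 58.3], [66.0, -79.8, 57.6], [72.0, -80.1, 56.3], [78.0, -80.4, 54.6], [84.0, -80.4, 52.1], [90.0, -80.8, 48.7], [96.0, -80.7, 44.3], [102.0, -81.1, 40.7], [108.0, -81.5, 37.2], [114.0, -81.4, 32.6], [120.0, -82.2, 29.5], [126.0, -81.9, 29.8], [132.0, -81.8, 32.7], [138.0, -80.8, 34.0], [144.0, -76.6, 25.6], [150.0, -76.7, 24.8], [156.0, -76.1, 21.2], [162.0, -75.1, 18.1], [168.0, -74.6, 16.1]]
len 0.175 dir -4.37 origin [ 0.5509 -0.1221] grip [ 0.517  -0.1195]
```

```bash
python3 -m pendant '[[0.085,0,0,0.015,3.6],[0.085,0,0,0.015,3.6],[0.085,0,0,0,0]]'; python3 go.py .5171 -.1185 .17 83.8
```

```text
t: 10.62
eef_pos: [0.4996, -0.1192, 0.2724]
tool_rot: [-0.002, 0.053, 0.999, 0.0]
contact_force: [-0.0, 0.3, -0.5]
gripper_width: 0.993
grasp_force: 0.0
t 10.6167 p [ 0.4996 -0.1192  0.2724] tilt at pads mm [-0.7  0.1] yaw 0.14 x -0.0173 y 0.0026 z 0.1024 F [-0.   0.3 -0.5] w 0.993 gf 0.0 q7 1.76
```

```bash
python3 -m pendant '[[0.085,-0.01,0.0015,0.03,0],[0.085,-0.007,0.001,0.03,0],[0.085,0,0,0.02,0],[0.085,0,0,0,0],[0.085,0,0,0,0]]'; python3 look.py w9; python3 go.py .5171 -.1185 .17 83.8; python3 fits3.py w9.npz 240 420 0 340
```

```text
t: 11.03
eef_pos: [0.5174, -0.1196, 0.1945]
tool_rot: [-0.001, 0.052, 0.999, 0.0]
contact_force: [-0.1, 0.6, 0.0]
gripper_width: 0.996
grasp_force: 0.0
11.0333 [ 0.5174 -0.1196  0.1945] [1.038e-01 9.946e-01 2.000e-04]
t 11.0833 p [ 0.5179 -0.1199  0.1955] tilt at pads mm [0. 0.] yaw 0.2 x 0.0009 y 0.0013 z 0.0255 F [1.2 0.2 0.6] w 0.993 gf 0.0 q7 1.82
[  273   148   107   192 11556]
((521.5530395507812, -120.08162689208984), (58.56193542480469, 114.86748504638672), 84.09062957763672)
[[6.0, -63.8, 45.6], [12.0, -63.7, 49.2], [18.0, -63.7, 51.8], [24.0, -63.4, 53.9], [30.0, -63.6, 55.0], [36.0, -63.6, 56.7], [42.0, -63.6, 57.2], [48.0, -63.5, 57.8], [54.0, -63.5, 58.4], [60.0, -63.6, 58.5], [66.0, -63.5, 58.0], [72.0, -63.7, 56.8], [78.0, -63.7, 54.0], [84.0, -63.7, 52.1], [90.0, -63.6, 48.0], [96.0, -63.6, 44.9], [102.0, -63.6, 40.7], [108.0, -63.8, 36.9]]
len 0.115 dir -6.15 origin [ 0.5215 -0.1201] grip [ 0.4877 -0.1165]
```

View pics/w9.png

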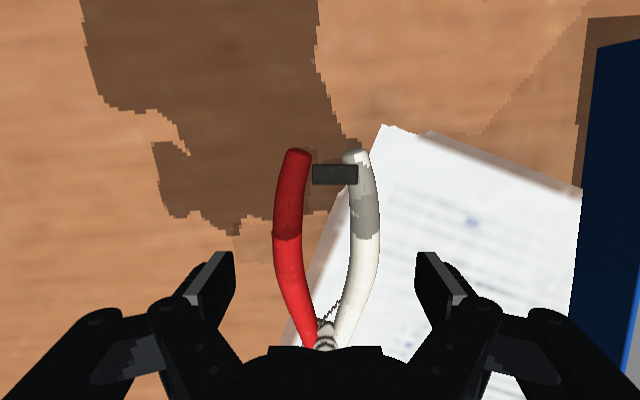

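Secateurs' handles sit between the open fingers (red 275–305, white 345–378), axis −6.15°, matching the gripper's yaw. Descend and grasp.

```bash
python3 -m pendant '[[0.085,0,0.0013,0.012,0],[0.085,0,0,0.01,0],[0.085,0,0,0.003,0],[0.07,0,0,0,0],[0.045,0,0,0,0],[0.045,0,0,0,0],[0.045,0,0,0,0],[0.045,0,0,0,0]]' 70; python3 go.py .518 -.1185 .171 83.8
```

```text
t: 11.75
eef_pos: [0.5177, -0.119, 0.1705]
tool_rot: [0.0, 0.053, 0.999, 0.0]
contact_force: [-1.7, 0.5, 5.5]
gripper_width: 0.651
grasp_force: 72.7
t 11.75 p [ 0.5177 -0.119   0.1705] tilt at pads mm [0. 0.] yaw 0.11 x -0.0002 y 0.0005 z -0.0005 F [-1.7  0.5  5.5] w 0.651 gf 72.7 q7 1.83
```

```bash
python3 -m pendant '[[0.045,0,0,-0.02,0],[0.045,0,0,-0.035,-3.6],[0.045,0,0,-0.035,-3.6],[0.045,0.0015,0.03,0,0],[0.045,0.0015,0.037,0,0],[0.045,0.0015,0.037,0,0],[0.045,0.0015,0.037,0,0],[0.045,0.0015,0.037,0,0],[0.045,0.0015,0.03,0,0],[0.045,0.0007,0.011,0,0],[0.045,0,0,0,0],[0.045,0,0,0,0]]'; python3 look.py w10; python3 go.py .504 .0998 .26 91.05
cat > sin.py <<'E'
import sys
from h import *
z=np.load(sys.argv[1]); m=dict(intrinsics=z["K"],dist_coeffs=z["D"],R=z["R"],t=z["t"]); a,d=z["a"],z["d"]
p=np.array(eval(sys.argv[2])); yd=np.radians(float(sys.argv[3])); ey=np.array([np.cos(yd),np.sin(yd)]); ex=np.array([-ey[1],ey[0]])
b=np.zeros(d.shape,bool); b[120:330,265:385]=1
P=cloud("wrist",b,d,m); u0=p[2]-.1705; k=(P[:,2]>u0+.002)&(P[:,2]<u0+.025); P=P[k]
s=(P[:,:2]-p[:2])@ex; t=(P[:,:2]-p[:2])@ey
print("end",np.percentile(s,99.8).round(4),"(expect .054)  ztop",(np.percentile(P[:,2],98)-u0).round(4))
for x in np.arange(.045,0,-.006):
    q=abs(s-x)<.003; print(round(x,3),"mid",((np.percentile(t[q],1)+np.percentile(t[q],99))*500).round(2),"w",((np.percentile(t[q],99)-np.percentile(t[q],1))*1000).round(1),"zmax",(P[q,2].max()-u0).round(4))
E
python3 sin.py w10.npz "tool()[0]" 91.05; python3 prof.py w10.npz | grep -E "y (0|15|80|90|105) |x -(33|40|75|80)"
```

```text
t: 12.75
eef_pos: [0.5035, 0.0999, 0.2597]
tool_rot: [-0.0, -0.01, 1.0, -0.0]
contact_force: [0.2, -0.4, -2.6]
gripper_width: 0.645
grasp_force: 75.9
12.75 [0.5035 0.0999 0.2597] [-2.090e-02  9.998e-01 -4.000e-04]
t 12.8 p [0.5036 0.0987 0.2597] tilt at pads mm [-0.1 -0.1] yaw 0.02 x -0.0004 y 0.0011 z -0.0003 F [ 0.7  0.4 -3.4] w 0.649 gf 75.9 q7 1.43
end 0.0537 (expect .054)  ztop 0.0205
0.045 mid 0.24 w 43.8 zmax 0.0222
0.039 mid 0.2 w 47.5 zmax 0.0216
0.033 mid 0.17 w 50.6 zmax 0.0182
0.027 mid 0.11 w 52.0 zmax 0.0179
0.021 mid 0.23 w 52.0 zmax 0.0178
0.015 mid 0.21 w 52.7 zmax 0.018
0.009 mid 0.29 w 53.4 zmax 0.0177
0.003 mid 0.23 w 54.0 zmax 0.0175
y 0 [(np.float64(-123.0), 'in'), (np.float64(-115.0), 'out'), (np.float64(-56.0), 'in'), (np.float64(-12.5), 'out'), (np.float64(-9.5), 'in')]
y 15 [(np.float64(-123.0), 'in'), (np.float64(-115.0), 'out'), (np.float64(-108.5), 'in'), (np.float64(-108.0), 'out'), (np.float64(-56.0), 'in'), (np.float64(-12.5), 'out'), (np.float64(4.0), 'in')]
y 80 [(np.float64(-56.0), 'in'), (np.float64(-12.0), 'out'), (np.float64(16.0), 'in'), (np.flo
[... 815 characters left out ...]
.float64(130.0), 'out')]
x -40 [(np.float64(-131.0), 'in'), (np.float64(-129.5), 'out'), (np.float64(-118.0), 'in'), (np.float64(-94.5), 'out'), (np.float64(-72.5), 'in'), (np.float64(-37.0), 'out'), (np.float64(-14.5), 'in'), (np.float64(41.5), 'out'), (np.float64(57.0), 'in'), (np.float64(114.5), 'out'), (np.float64(126.0), 'in'), (np.float64(130.0), 'out')]
x -33 [(np.float64(-131.0), 'in'), (np.float64(-130.0), 'out'), (np.float64(-118.0), 'in'), (np.float64(-95.5), 'out'), (np.float64(-73.0), 'in'), (np.float64(-36.0), 'out'), (np.float64(-13.5), 'in'), (np.float64(41.5), 'out'), (np.float64(57.5), 'in'), (np.float64(114.5), 'out'), (np.float64(126.0), 'in'), (np.float64(130.0), 'out')]
```

View pics/w10.png

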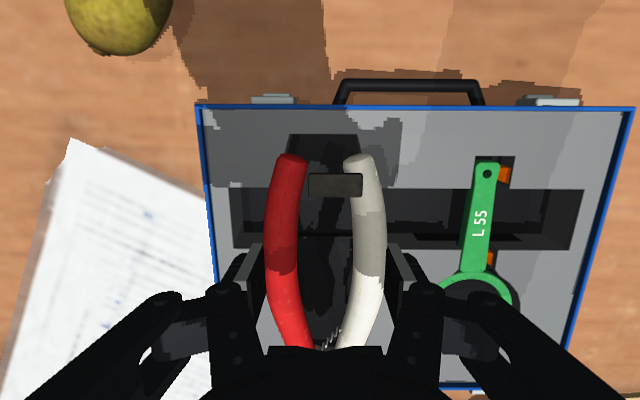

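```bash
python3 -m pendant '[[0.045,0,0,0.015,0],[0.045,0,0,0.015,0],[0.045,0,0,0.008,0],[0.045,0,0,0,0],[0.045,0,0,0,0],[0.045,0,0,0,0]]'; python3 go.py .504 .0985 .22 91.05; python3 look.py w11;  python3 go.py .504 .0985 .22 91.05; python3 sin.py w11.npz "tool()[0]" 91.05;python3 prof.py w11.npz | grep -E "y (0|15|80|90|105) |x -(33|40|75|80)"
python3 - <<'E'
import cv2
a=cv2.imread("pics/w11.png"); cv2.imwrite("pics/w11c.png",cv2.resize(a[90:330,200:450],None,fx=2.5,fy=2.5,interpolation=2))
E
```

```text
t: 13.3
eef_pos: [0.5042, 0.0992, 0.2222]
tool_rot: [0.0, -0.009, 1.0, -0.0]
contact_force: [-0.1, -0.1, -2.3]
gripper_width: 0.646
grasp_force: 75.9
t 13.3 p [0.5042 0.0992 0.2222] tilt at pads mm [ 0.1 -0. ] yaw -0.0 x 0.0002 y -0.0007 z 0.0022 F [-0.1 -0.1 -2.3] w 0.646 gf 75.9 q7 1.45
13.3 [0.5042 0.0992 0.2222] [-0.0183  0.9998 -0.    ]
t 13.35 p [0.5042 0.0995 0.2224] tilt at pads mm [0.2 0. ] yaw 0.02 x 0.0002 y -0.001 z 0.0024 F [ 0.5  1.1 -2.6] w 0.644 gf 75.9 q7 1.45
end 0.0535 (expect .054)  ztop 0.0202
0.045 mid -1.07 w 43.6 zmax 0.0217
0.039 mid -1.05 w 47.5 zmax 0.0212
0.033 mid -1.16 w 50.7 zmax 0.0178
0.027 mid -1.23 w 51.9 zmax 0.018
0.021 mid -1.18 w 52.2 zmax 0.0178
0.015 mid -1.22 w 52.7 zmax 0.0176
0.009 mid -1.12 w 53.3 zmax 0.0174
0.003 mid -1.16 w 54.0 zmax 0.0174
y 0 [(np.float64(-122.5), 'in'), (np.float64(-115.0), 'out'), (np.float64(-56.0), 'in')]
y 15 [(np.float64(-123.0), 'in'), (np.float64(-115.0), 'out'), (np.float64(-56.0), 'in'), (np.float64(-12.5), 'out'), (np.float64(-2.5), 'in')]
y 80 [(np.float64(-108.5), 'in'), (np.float64(-108.0), 'out'), (np.f
[... 955 characters left out ...]
 (np.float64(40.5), 'in'), (np.float64(66.0), 'out'), (np.float64(107.5), 'in')]
x -40 [(np.float64(-131.0), 'in'), (np.float64(-129.0), 'out'), (np.float64(-117.5), 'in'), (np.float64(-89.0), 'out'), (np.float64(-71.0), 'in'), (np.float64(-39.5), 'out'), (np.float64(-21.5), 'in'), (np.float64(41.0), 'out'), (np.float64(56.5), 'in'), (np.float64(115.0), 'out'), (np.float64(117.5), 'in')]
x -33 [(np.float64(-131.0), 'in'), (np.float64(-129.0), 'out'), (np.float64(-117.5), 'in'), (np.float64(-89.5), 'out'), (np.float64(-71.0), 'in'), (np.float64(-39.5), 'out'), (np.float64(-21.0), 'in'), (np.float64(41.0), 'out'), (np.float64(57.0), 'in'), (np.float64(114.5), 'out'), (np.float64(119.5), 'in')]
```

View pics/w11c.png

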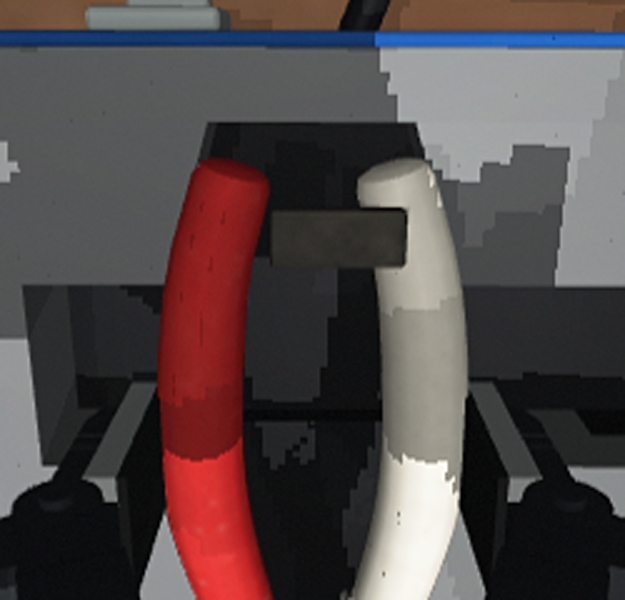

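```bash
python3 - <<'E'
from h import *
z=np.load("w11.npz"); m=dict(intrinsics=z["K"],dist_coeffs=z["D"],R=z["R"],t=z["t"])
f=lambda c:[[200+x/2.5-.3,90+y/2.5-.3] for x,y in c]
c=ray("wrist",f([(208,122),(415,122)]),.034,m); print("cut end",c.round(4).tolist(),c.mean(0).round(4))
for h in (.058,.062): print("handle end",h,ray("wrist",f([(237,158),(395,158)]),h,m).mean(0).round(4))
h=ray("wrist",f([(178,220),(455,220)]),.060,m); print("handle sides",h.round(4).tolist(),h.mean(0).round(4))
t=ray("wrist",f([(100,287),(520,287)]),.034,m); print("trough near edge",t.round(4).tolist())
E
python3 go.py .504 .0985 .22 91.05
```

```text
cut end [[0.4474, 0.0763, 0.034], [0.4466, 0.1179, 0.034]] [0.447  0.0971 0.034 ]
handle end 0.058 [0.4506 0.098  0.058 ]
handle end 0.062 [0.45   0.0979 0.062 ]
handle sides [[0.4616, 0.0742, 0.06], [0.4606, 0.1223, 0.06]] [0.4611 0.0983 0.06  ]
trough near edge [[0.4827, 0.0526, 0.034], [0.4809, 0.1423, 0.034]]
t 13.35 p [0.5042 0.0995 0.2224] tilt at pads mm [0.2 0. ] yaw 0.02 x 0.0002 y -0.001 z 0.0024 F [ 0.5  1.1 -2.6] w 0.644 gf 75.9 q7 1.45
```

```bash
python3 -m pendant '[[0.045,0,-0.001,0.006,0],[0.045,0,0,0.01,0],[0.045,0,0,0.008,0],[0.045,0,0,0.004,0],[0.045,0,0,0,0]]'; python3 go.py .504 .0985 .1825 91.05; python3 -m pendant '[[0.045,0,0,0.003,0],[0.045,0,0,0.003,0],[0.045,0,0,0.002,0],[0.045,0,0,0,0]]' 100; python3 go.py .504 .0985 .1825 91.05
```

```text
t: 13.77
eef_pos: [0.5031, 0.0988, 0.1923]
tool_rot: [-0.001, -0.01, 1.0, -0.0]
contact_force: [0.5, 0.0, -2.9]
gripper_width: 0.648
grasp_force: 75.9
t 13.7667 p [0.5031 0.0988 0.1923] tilt at pads mm [-0.4 -0.1] yaw 0.08 x -0.0009 y -0.0003 z 0.0098 F [ 0.5  0.  -2.9] w 0.648 gf 75.9 q7 1.47
t: 14.1
eef_pos: [0.5042, 0.0989, 0.1856]
tool_rot: [0.001, -0.01, 1.0, 0.0]
contact_force: [1.7, 0.5, -4.3]
gripper_width: 0.639
grasp_force: 105.8
t 14.1 p [0.5042 0.0989 0.1856] tilt at pads mm [0.2 0. ] yaw 0.07 x 0.0002 y -0.0004 z 0.0031 F [ 1.7  0.5 -4.3] w 0.639 gf 105.8 q7 1.48
```

```bash
python3 -m pendant '[[0.045,0,0,0.002,0],[0.045,0,0,0.001,0],[0.045,0,0,0.001,0],[0.045,0,0,0,0]]'; python3 go.py .504 .0985 .1825 91.05
```

```text
t: 14.43
eef_pos: [0.504, 0.0989, 0.1822]
tool_rot: [0.0, -0.01, 1.0, 0.0]
contact_force: [-1.7, 0.6, 5.5]
gripper_width: 0.638
grasp_force: 106.9
t 14.4333 p [0.504  0.0989 0.1822] tilt at pads mm [0.1 0.1] yaw 0.07 x 0.0 y -0.0004 z -0.0003 F [-1.7  0.6  5.5] w 0.638 gf 106.9 q7 1.48
```

```bash
python3 -m pendant '[[0.045,0,0,0.001,0],[0.045,0,0,0.001,0],[0.045,0,0,0,0]]'; python3 go.py .504 .0985 .1825 91.05
```

```text
t: 14.68
eef_pos: [0.504, 0.0988, 0.1817]
tool_rot: [0.0, -0.01, 1.0, 0.001]
contact_force: [-8.6, -0.4, 27.5]
gripper_width: 0.633
grasp_force: 109.2
t 14.6833 p [0.504  0.0988 0.1817] tilt at pads mm [0.1 0.2] yaw 0.05 x 0.0 y -0.0003 z -0.0008 F [-8.6 -0.4 27.5] w 0.633 gf 109.2 q7 1.48
```

```bash
python3 -m pendant '[[0.075,0,0,0,0],[0.08,0,0,0,0],[0.08,0,0,0,0],[0.08,0,0,-0.02,0],[0.08,0,0,-0.035,0],[0.08,0,0,-0.035,0],[0.08,0,0,-0.02,0],[0.08,0.02,0,0,0],[0.08,0,0,0,0],[0.08,0,0,0,0]]'; python3 look.py w12; cat > chk.py <<'E'
import sys
from h import *
z=np.load(sys.argv[1]); m=dict(intrinsics=z["K"],dist_coeffs=z["D"],R=z["R"],t=z["t"]); a,d=z["a"],z["d"]
P=cloud("wrist",np.ones(d.shape,bool),d,m); c0=np.array([.5363,.1541-.001]); th=np.radians(1.05); ex=np.array([np.cos(th),np.sin(th)]); ey=np.array([-ex[1],ex[0]])
X=(P[:,:2]-c0)@ex; Y=(P[:,:2]-c0)@ey
k=(abs(Y)<12)&(abs(X+.085)<.015)&(abs(Y)<.012); print("insert top",np.median(P[k,2]).round(4))
for x in np.arange(-.085,.09,.01):
    o=[]
    for lo,hi in ((-.087,-.0545),(-.0545,-.022),(.02,.09)):
        k=(abs(X-x)<.005)&(Y>lo)&(Y<hi)&(P[:,2]<.05); o.append((np.percentile(P[k,2],92)*1000).round(1) if k.sum()>20 else None)
    k=(abs(X-x)<.005)&(abs(Y-.0545)<.006)&(P[:,2]<.05); o.append((np.median(P[k,2])*1000).round(1) if k.sum()>10 else None)
    print((x*1000).round(),o[0],o[1],"gauge",o[3])
E
python3 chk.py w12.npz
```

```text
t: 15.52
eef_pos: [0.4831, 0.0985, 0.2895]
tool_rot: [-0.0, -0.01, 1.0, 0.0]
contact_force: [0.5, 0.4, 0.2]
gripper_width: 0.936
grasp_force: 0.0
15.5167 [0.4831 0.0985 0.2895] [-2.020e-02  9.998e-01  1.000e-04]
insert top 0.0336
-85.0 34.0 34.1 gauge 33.7
-75.0 33.8 34.0 gauge 27.0
-65.0 33.8 33.9 gauge 27.4
-55.0 28.8 28.5 gauge 27.7
-45.0 28.3 27.9 gauge 27.5
-35.0 27.9 27.8 gauge 27.4
-25.0 27.8 27.7 gauge 27.5
-15.0 27.6 27.7 gauge 27.6
-5.0 33.5 33.3 gauge 27.7
5.0 33.8 33.8 gauge 27.7
15.0 34.0 34.0 gauge 27.2
25.0 34.2 34.1 gauge None
35.0 34.3 34.2 gauge None
45.0 34.4 34.1 gauge None
55.0 34.0 33.9 gauge None
65.0 34.0 34.2 gauge None
75.0 33.8 33.9 gauge None
85.0 22.7 24.8 gauge None
```

View pics/w12.png

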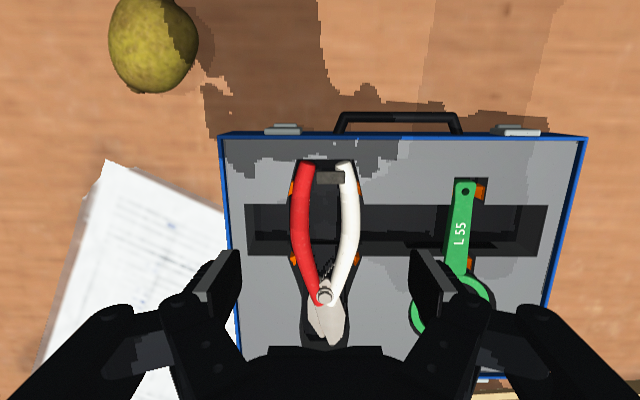

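```bash
python3 - <<'E'
from h import *
def prof(f,o,deg,zb):
    z=np.load(f); m=dict(intrinsics=z["K"],dist_coeffs=z["D"],R=z["R"],t=z["t"]); d=z["d"]
    P=cloud("wrist",np.ones(d.shape,bool),d,m); e=np.array([np.cos(np.radians(deg)),np.sin(np.radians(deg))]); q=np.array([-e[1],e[0]])
    s=(P[:,:2]-o)@e; t=(P[:,:2]-o)@q; r=[]
    for x in np.arange(-.08,.085,.01):
        w=.022 if x<.03 else .010
        v=[]
        for sg in (-1,1):
            k=(abs(s-x)<.005)&(t*sg<w)&(t*sg>0)&(P[:,2]-zb>.003)&(P[:,2]-zb<.0215); v.append(round((np.percentile(P[k,2],85)-zb)*1000,1) if k.sum()>8 else None)
        r.append((round(x*1000),*v))
    return r
A=prof("w8.npz",np.array([.5509,-.1232]),-6.15,0.0); B=prof("w12.npz",np.array([.5363+.001,.1541-.0545-.0010-.0005]),1.05,.012)
for a,b in zip(A,B): print(a,b[1:])
E
```

```text
(-80, np.float64(19.8), np.float64(20.3)) (np.float64(18.8), np.float64(19.7))
(-70, np.float64(19.4), np.float64(19.9)) (np.float64(18.7), np.float64(19.6))
(-60, np.float64(16.8), np.float64(16.3)) (np.float64(16.4), np.float64(16.2))
(-50, np.float64(16.6), np.float64(16.2)) (np.float64(16.4), np.float64(16.1))
(-40, np.float64(16.2), np.float64(16.0)) (np.float64(16.2), np.float64(15.8))
(-30, np.float64(16.2), np.float64(15.9)) (np.float64(16.0), np.float64(15.7))
(-20, np.float64(15.9), np.float64(15.6)) (np.float64(15.9), np.float64(15.5))
(-10, np.float64(15.3), np.float64(15.2)) (np.float64(15.3), np.float64(15.1))
(0, np.float64(14.6), np.float64(14.5)) (np.float64(14.5), np.float64(14.3))
(10, np.float64(13.8), np.float64(13.6)) (np.float64(14.1), np.float64(13.7))
(20, np.float64(12.9), np.float64(12.9)) (np.float64(13.5), np.float64(13.4))
(30, np.float64(15.4), np.float64(15.3)) (np.float64(16.4), np.float64(16.5))
(40, np.float64(12.7), np.float64(12.7)) (np.float64(12.6), np.float64(14.8))
(50, np.float64(9.7), np.float64(9.7)) (np.float64(9.9), np.float64(10.0))
(60, np.float64(9.4), np.float64(9.6)) (np.float64(9.5), np.float64(9.8))
(70, np.float64(8.4), np.float64(9.1)) (np.float64(7.8), np.float64(9.4))
(80, np.float64(4.7), np.float64(8.9)) (np.float64(4.8), np.float64(9.3))
```

Measured from the cutout floor, the secateurs' height profile matches the one taken on the table to within about 1 mm over the whole length. They are fully home and flat, the gauge is too, and the gripper is clear of both.

```bash
python3 -c "
from station import bot; print(bot.hand_in())"
```

```text
the job is handed in; nothing more can be done
None
```

The gauge, then the secateurs, were pressed fully home and flat in their own cutouts and let go, the robot touched nothing else, and the job is handed in at about 16 s of the 54 s allowed.

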